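# Part the bronze seat ring from the row and slide it to the inspection spot

### The arm

A 6-joint arm with a two-finger parallel gripper is mounted at the origin on the work surface. World frame = base frame: x ahead of the robot, y to its left, z up, the work surface at z = 0. Lengths are in m, angles in rad, forces in N, time in s.
With the tool pointing down it reaches from about 0.3 to 0.775 m from the base axis. Payload 14.6 kg.
Tool frame: the origin (TCP) lies between the finger pads; the fingertips stand 8 mm ahead of it and the grasp point (between the pads) lies 11 mm behind it (ctrl.tips_ahead is the distance from the TCP to the fingertips, in m); z points along the fingers, x is the direction in which the jaws open and shut, and the axes are right-handed (so a half turn about z gives the same grasp; the last joint's range is limited). The gripper opens to 94 mm and grips with 3 to 60 N. Pads are 16 mm wide; open, the fingers measure 119 mm over their backs; the gripper's body (75 mm by 177 mm) begins 78 mm behind the grasp point.
Start: joints at [1.227, 0.3, 1.521, -0, 1.321, -0.067], TCP at [0.15, 0.529, 0.213] pointing down, gripper open.
Joint ranges: [-3.03, 3.03], [-0.79, 2.21], [0.23, 2.52], [-1.04, 4.18], [0, 3.07], [-2.55, 2.55]. Speed limits (rad/s): [2.22, 2.22, 2.57, 3.14, 3.14, 3.14].

### API

Orientations are given as [roll, pitch, yaw] about the fixed x, y, z axes, in that order (R = Rz(yaw) Ry(pitch) Rx(roll)).
In Python, from plant import ctrl gives the robot as it stands.
- The arm moves only by the tool play_rows, never from a script. Its argument "rows" is a list of rows, each a list of 7 numbers: the finger opening in mm, from 0 to 94, then the shift along the tool's x, y, z in mm, then the turn, a rotation vector about the tool's x, y, z in degrees. A call has 1 to 20 rows; each row shifts and turns the pose as measured when the row begins, along the tool's axes as they then stand; what a row does not reach is not made up. A row lasts 1/12 s, in which the tool goes at most 41.7 mm and 7.16 degrees, less where a joint would pass 70% of its speed; a pose out of reach is approached as far as the arm can. A call is refused whole if a number of a shift passes 41.7 or a number of a turn 7.16, either way. A call with a gripper value outside its range is refused whole. The fingers move at their own pace and stop on an object; the grip force is fixed at half the most. Time passes only in rows, so rows that do not move let the fingers close. It gives the time, the measured TCP pose, the force and the opening at its end, in the units of the state.
- ctrl.sense(): the state, without advancing time (a new reading comes with each control period).
- ctrl.get_image(name): name is "scene" or "top" or "wrist"; returns the picture (420x560x3 uint8, red, green, blue); there is no depth.
- ctrl.get_calibration(name): a dict with "K" (3x3 intrinsics, pixels), "origin" and "rotation" of the camera in the world. Camera axes: x right, y up, looking along -z (the intrinsics and any distortion apply to the point x, -y, -z); pixel columns grow to the right and rows downward; lengths in m; the calibration is good to about 2 mm. A picture is of the moment at which its call begins: read the wrist's pose just before it. get_calibration takes no time and is no camera call; for the wrist camera it gives the pose at the moment of the call.
- ctrl.sign_off(): hands the job in, once; it reports no verdict.
Trained networks look in the newest picture that a camera, given by its name, has taken for a name from the list of things; names that differ only in an ending like _2 or _b are one class to them, and where a whole thing is asked for, a point or a joint stands for the part that bears it (a point fixed in the world has none). Each returns a list of dicts, best first, with "p" (0 to 1); they miss things now and then, are a little off and sometimes report something else, mostly with a low value. They report only what shows in the picture. A call takes as long as a camera call. They do not tell look-alikes from the thing itself.
- ctrl.boxes_of(camera, target): "pixel" ([column, row] in pixels, amid what is visible of it).
- ctrl.trace(camera, target): "mask" (420x560 bool, what is visible of it) and "pixel" ([column, row] in pixels, amid what is visible of it).
The state is a dict: "clock": time; "q": joint angles; "dq": joint speeds; "tau": joint torques, N m; "position": TCP position; "tool_rot": TCP orientation; "wrist_force": force on the tool from outside, world axes, zero at the start; "ft_torque": the same for the moment, N m; "grip_width": finger opening in m.
Only numpy, scipy, OpenCV 4.12 (cv2) and the standard library are available. Lean on these libraries where they do the work, as an engineer would, in place of code of your own. Each camera call takes 0.05 s, during which the arm holds its last target. There are 200 camera calls.

### The job

Three valve seat rings lie touching in a row on the bench: one is bronze, two are dark steel. Slide the bronze ring clear of the row and along the bench, without lifting it, until it lies flat and wholly inside the green painted disc; leave both steel rings where they lie.

Things in the scene. Friction and masses are not known exactly. Their poses are not given: they have to be found in the camera images.
- bronze_mid (a point): centre (half-way up, 11 mm above the bench, on the axis) of the loose bronze (brass-yellow) seat ring: a flat plain ring lying on the bench, 86 mm outer diameter, 54 mm bore right through to the bench, 22 mm high, about 0.6 kg; z is its axis. It may be any of the three in the row, at an end or in the middle. Closed fingers fit down into the bore and can drag it with a few newtons; the ring then trails behind the fingers until the bore's wall meets them.
- steel_a_mid (a point): centre (half-way up, 11 mm above the bench) of one loose dark steel seat ring, the same shape and size as the bronze one, about 0.55 kg. The three rings touch side by side in a straight row, their centres 86 mm apart.
- steel_b_mid (a point): centre (half-way up, 11 mm above the bench) of the other loose dark steel seat ring, the same in every way. The row lies on a blue painted rectangle and points roughly away from the robot (up to 25 degrees askew), on the left or the right of the bench; the green disc is on the other side, with clear bench between.
- mark: flat green disc painted on the bench top, 130 mm diameter, nothing to bump into (level with the bench); origin at its centre on the bench surface
There are look-alikes about, which are no part of the job. There is more than one size of the part that bears bronze_mid; the job needs the middle-sized.

How it is judged:
On the way:
1. the bronze ring stands clear of both steel rings, with a gap of at least 14 mm (horizontal distance between bronze_mid and steel_a_mid above 0.1 m and horizontal distance between bronze_mid and steel_b_mid above 0.1 m), for 0.1 s.
At the end, for the whole second after the job is handed in: The bronze ring lies flat on the bench (within 6 degrees), its centre within 25 mm of the centre of the green disc (wholly on the green), and each steel ring lies within 12 mm of where it started (horizontal distance between bronze_mid and mark below 0.025 m and height (world z) of bronze_mid below 0.014 m and angle between bronze_mid's own z axis and vertical below 0.1 rad and distance of each of steel_a_mid, steel_b_mid from where it was at the start of the episode below 0.012 m); the robot touches nothing.
It fails at once if the bronze ring is lifted: its centre more than 20 mm above its resting height (height (world z) of bronze_mid above 0.031 m).
It fails at once if a steel ring is shifted by more than 12 mm (distance of any of steel_a_mid, steel_b_mid from where it was at the start of the episode above 0.012 m).
It also fails if it takes over 48 s, if anything falls off the work surface, if the arm or the gripper's body presses on something with over 40 N, if the wrist force passes 120 N, or if a joint passes its speed limit or range.

## Working session

There is one attempt and no reset: what is moved stays moved. The work goes in short steps, Python scripts to look and compute and a tool call to move; the robot and the scene stay as the last step left them, time stands still between calls to the robot, and variables do not carry over. Pictures are saved under pics/ and viewed, about 8 in all and at most 12, crops included, and the job is handed in when it is done.

Besides the shell and the picture viewer there is one more tool, called after ">>>" by a JSON object that holds its "method" and its "body". play_rows: Moves the arm, as the interface text tells. Its arguments: {"type":"object","properties":{"rows":{"type":"array","items":{"type":"array","items":{"type":"number"}}}},"required":["rows"]}

```bash
mkdir -p pics
cat > h.py <<'E'
from plant import ctrl
import numpy as np, cv2
def proj(cam,px,z,cal=None):
    c=cal or ctrl.get_calibration(cam);K=np.array(c["K"]);R=np.array(c["rotation"]);o=np.array(c["origin"])
    d=np.linalg.inv(K)@np.array([px[0],px[1],1.]);d=R@(d*[1,-1,-1])
    return o+d*(z-o[2])/d[2]
def save(cam,f):
    im=ctrl.get_image(cam);cv2.imwrite(f,im[:,:,::-1]);return im
E
python3 - <<'E'
from h import *
a=save("top","pics/a.png");b=save("scene","pics/b.png")
for cam in("top","scene"):
  print(ctrl.get_calibration(cam))
  for n in("bronze_mid","steel_a_mid","mark"):
    for r in ctrl.boxes_of(cam,n): print(cam,n,round(r["p"],2),r["pixel"],proj(cam,r["pixel"],0 if n=="mark" else .022).round(3))
s=ctrl.sense();print(s["clock"],s["position"],s["tool_rot"],s["grip_width"])
E
```

```text
{'K': array([[464.90951366,   0.        , 274.15635716],
       [  0.        , 464.90951366, 217.28288556],
       [  0.        ,   0.        ,   1.        ]]), 'origin': array([ 0.39615087, -0.00686512,  0.92802345]), 'rotation': array([ 0.17480061,  0.03019133, -1.54469883])}Traceback (most recent call last):
  File "<stdin>", line 6, in <module>
  File "h.py", line 6, in proj
    return o+d*(z-o[2])/d[2]
                        ~^^^
IndexError: invalid index to scalar variable.
```

View pics/a.png

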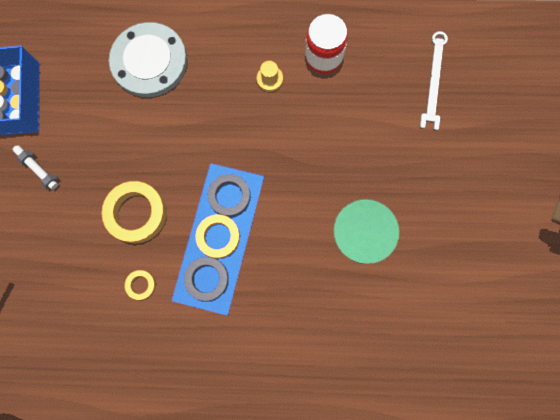

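View pics/b.png

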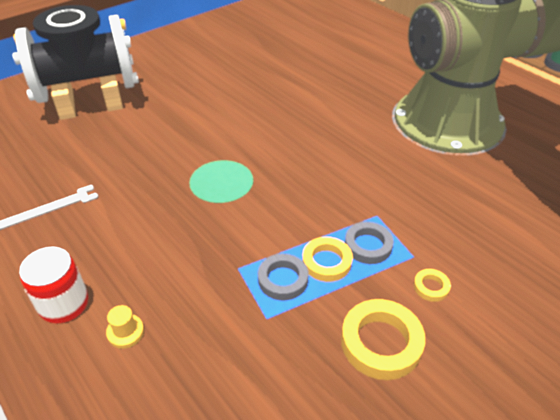

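The top view shows the row on the blue patch, with steel at (229,195), bronze in the middle at (217,236) and steel at (206,279). The green disc is at (366,231). The large ring at (132,212) and the small one at (139,285) are look-alikes. The scene view agrees. The calibration's rotation is given as roll, pitch, yaw, so I'll fix my helper.

```bash
sed -i 's/R=np.array(c\["rotation"\])/R=Rot.from_euler("xyz",c["rotation"]).as_matrix()/; 2a from scipy.spatial.transform import Rotation as Rot' h.py
python3 - <<'E'
from h import *
for cam in("top","scene"):
  if cam=="scene": save(cam,"pics/b2.png")
  else: save(cam,"pics/a2.png")
  for n in("bronze_mid","steel_a_mid","mark"):
    for r in ctrl.trace(cam,n):
      m=r["mask"].astype(np.uint8);c,_=cv2.findContours(m,0,2);c=max(c,key=cv2.contourArea)
      (x,y),ax,_=cv2.fitEllipse(c)
      print(cam,n,round(r["p"],2),np.round((x,y),1),np.round(ax,1),proj(cam,(x,y),0 if n=="mark" else .018).round(4))
s=ctrl.sense();print(s["clock"],s["position"],s["tool_rot"],s["grip_width"],s["wrist_force"])
E
```

```text
top bronze_mid 0.96 [217.7 236.4] [41.7 42.9] [0.5153 0.1356 0.018 ]
top bronze_mid 0.85 [134.1 212.3] [60.1 63.4] [0.5605 0.3068 0.018 ]
top bronze_mid 0.76 [140.  284.7] [28.3 30.2] [0.4168 0.2838 0.018 ]
top steel_a_mid 0.84 [205.9 278.5] [43.1 44.3] [0.432  0.1548 0.018 ]
top mark 0.61 [366.4 231.2] [62.  64.7] [ 0.5349 -0.1604  0.    ]
scene bronze_mid 0.68 [326.8 258.5] [44.9 49.4] [0.5195 0.1419 0.018 ]
scene bronze_mid 0.65 [381.8 338.9] [78.  84.2] [0.5629 0.3103 0.018 ]
scene bronze_mid 0.59 [431.5 284.5] [30. 37.] [0.4237 0.2917 0.018 ]
scene steel_a_mid 0.58 [368.3 241.7] [41.5 50. ] [0.4357 0.1599 0.018 ]
scene mark 0.69 [220.5 180.7] [40.9 62.6] [ 0.5354 -0.1586  0.    ]
0.55 [0.15028869 0.52905265 0.213424  ] [-3.14157152e+00  3.80460447e-06  1.29401165e+00] 0.09404617369503047 [-0.2355693  -0.20050926  0.44062807]
```

>>> {"method": "play_rows", "body": {"rows": [[0,-10,16.5,0,0,0,0],[0,-20,33,0,0,0,0],[0,-20,33,0,0,0,0],[0,-20,33,0,0,0,0],[0,-20,33,0,0,0,0],[0,-20,33,0,0,0,0],[0,-20,33,0,0,0,0],[0,-20,33,0,0,0,0],[0,-20,33,0,0,0,0],[0,-20,33,0,0,0,0],[0,-20,33,0,0,0,-1],[0,-20,33,0,0,0,-1],[0,-20,33,0,0,0,-1],[0,-10,16,0,0,0,0],[0,0,0,0,0,0,0]]}}

```text
clock: 1.8
position: [0.5074, 0.1462, 0.2139]
tool_rot: [3.139, -0.002, 1.354]
wrist_force: [0.0, 0.2, -0.2]
grip_width: 0.0007
```

```bash
cat > w.py <<'E'
from h import *
import sys
s=ctrl.sense();cal=ctrl.get_calibration("wrist");save("wrist",sys.argv[1])
R=Rot.from_euler("xyz",s["tool_rot"]).as_matrix();p=np.array(s["position"])
print(s["clock"],p.round(4),np.round(s["tool_rot"],4),s["grip_width"],np.round(s["wrist_force"],1))
for n in("bronze_mid","steel_a_mid","mark"):
  for r in ctrl.trace("wrist",n):
    c,_=cv2.findContours(r["mask"].astype(np.uint8),0,2);c=max(c,key=cv2.contourArea)
    if len(c)<6: continue
    e=cv2.fitEllipse(c);z=0 if n=="mark" else .022
    w=proj("wrist",e[0],z,cal)
    q=np.array([proj("wrist",k[0],z,cal)[:2] for k in c],dtype=np.float32)
    (cx,cy),rad=cv2.minEnclosingCircle(q)
    print(n,round(r["p"],2),np.round(e[0],0),w.round(4),"circ",round(cx,4),round(cy,4),round(rad,4),"tool mm",(R.T@(np.array([cx,cy,z])-p)*1000).round(1))
E
python3 w.py pics/c.png
```

```text
1.8 [0.5074 0.1462 0.2139] [ 3.1387e+00 -2.4000e-03  1.3538e+00] 0.0007210995532710809 [ 0.   0.2 -0.2]
bronze_mid 0.79 [270. 192.] [0.5117 0.1366 0.022 ] circ 0.513 0.1367 0.0437 tool mm [ -8.5   7.  191.9]
bronze_mid 0.69 [439. 198.] [0.5561 0.3067 0.022 ] circ 0.5591 0.3056 0.0678 tool mm [166.4  15.6 192.4]
bronze_mid 0.61 [399.  61.] [0.4145 0.2823 0.022 ] circ 0.4147 0.2821 0.0294 tool mm [ 112.3 -120.4  191.8]
steel_a_mid 0.82 [269. 106.] [0.4286 0.155  0.022 ] circ 0.4301 0.155 0.0428 tool mm [ -8.5 -78.  191.7]
mark 0.7 [ 23. 256.] [ 0.5302 -0.1607  0.    ] circ 0.5337 -0.16 0.0664 tool mm [-293.8   91.   213.5]
```

View pics/c.png

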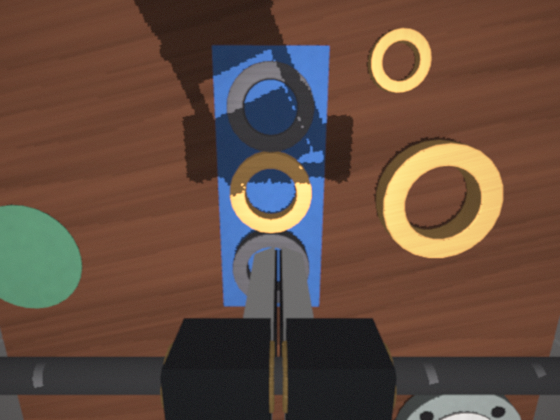

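The wrist picture shows bronze at (270,192) between the steel rings at (270,105) and about (270,265), with the disc at the left. The outer radius measures 43.7 mm, so this is the middle size. The tool's x axis already lies square to the row. Next I go down into the bore.

>>> {"method": "play_rows", "body": {"rows": [[0,-4,4,15,0,0,0],[0,-4.5,4,30,0,0,0],[0,0,0,35,0,0,0],[0,0,0,35,0,0,0],[0,0,0,30,0,0,0],[0,0,0,20,0,0,0],[0,0,0,0,0,0,0]]}}

```text
clock: 2.58
position: [0.5082, 0.1493, 0.0473]
tool_rot: [3.131, -0.007, 1.37]
wrist_force: [-0.5, -0.3, -1.1]
grip_width: 0.0007
```

```bash
python3 w.py pics/d.png
```

```text
2.5833 [0.5082 0.1493 0.0473] [ 3.1311 -0.0073  1.3703] 0.0006784115699677541 [-0.5 -0.3 -1.1]
bronze_mid 0.79 [500. 269.] [0.5473 0.2774 0.022 ] circ 0.5549 0.2949 0.0636 tool mm [151.8  16.5  26.6]
bronze_mid 0.66 [492.  44.] [0.4201 0.2757 0.022 ] circ 0.4152 0.2789 0.0306 tool mm [ 108.3 -117.1   24.8]
bronze_mid 0.63 [260. 256.] [0.5099 0.1376 0.022 ] circ 0.5117 0.1365 0.0446 tool mm [-12.    5.7  25.2]
steel_a_mid 0.6 [260. 108.] [0.4273 0.1557 0.022 ] circ 0.43 0.155 0.043 tool mm [-10.2 -78.   24.4]
```

View pics/d.png

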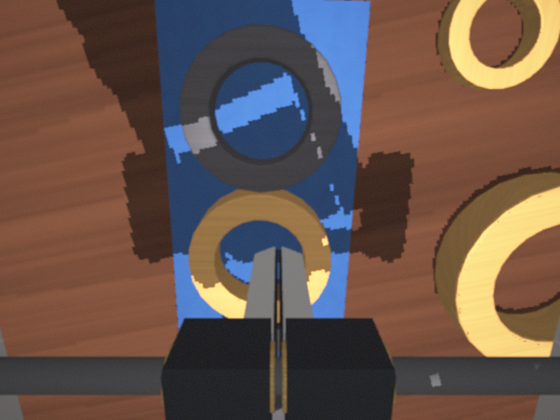

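The fingers stand about 11 mm off the bore's centre because the descent drifted. I'll correct the position and the small tilt before going lower.

>>> {"method": "play_rows", "body": {"rows": [[0,-11.3,7.7,0,0.6,-0.4,0.9],[0,0,0,0,0,0,0],[0,0,0,0,0,0,0]]}}

```text
clock: 3.03
position: [0.519, 0.1363, 0.057]
tool_rot: [3.129, -0.006, 1.353]
wrist_force: [-0.4, 0.2, 0.6]
grip_width: 0.0003
```

>>> {"method": "play_rows", "body": {"rows": [[0,0,-5,0,0.7,-0.3,0],[0,0,0,0,0,0,0],[0,0,0,10,0,0,0],[0,0,0,0,0,0,0]]}}

```text
clock: 3.37
position: [0.5145, 0.1373, 0.048]
tool_rot: [3.14, -0.001, 1.352]
wrist_force: [-0.2, -0.2, -1.0]
grip_width: 0.0004
```

Well aligned. I'll go down about 33 mm in gentle rows.

>>> {"method": "play_rows", "body": {"rows": [[0,0,0,10,0,0,0],[0,0,0,10,0,0,0],[0,0,0,8,0,0,0],[0,0,0,0,0,0,0],[0,0,0,0,0,0,0]]}}

```text
clock: 3.78
position: [0.5135, 0.1374, 0.0151]
tool_rot: [-3.141, -0.0, 1.352]
wrist_force: [0.5, 0.4, 1.2]
grip_width: -0.0001
```

The fingertips are about 7 mm above the bench, inside the bore and touching nothing. I'll open the fingers to 20 mm (about 45 mm over their backs) to cut the slack.

>>> {"method": "play_rows", "body": {"rows": [[10,0,0,0,0,0,0],[20,0,0,0,0,0,0],[20,0,0,0,0,0,0],[20,0,0,0,0,0,0]]}}

```text
clock: 4.12
position: [0.5137, 0.1374, 0.0153]
tool_rot: [-3.141, -0.0, 1.352]
wrist_force: [-1.0, -0.2, -0.3]
grip_width: 0.0196
```

>>> {"method": "play_rows", "body": {"rows": [[20,-4,0,0,0,0,0],[20,-6,0,0,0,0,0],[20,-6,0,0,0,0,0],[20,-6,0,0,0,0,0],[20,-6,0,0,0,0,0],[20,-6,0,0,0,0,0],[20,-3,0,0,0,0,0],[20,0,0,0,0,0,0]]}}

```text
clock: 4.78
position: [0.5051, 0.0975, 0.016]
tool_rot: [3.141, -0.002, 1.352]
wrist_force: [-0.2, 2.3, -1.9]
grip_width: 0.0199
```

```bash
python3 w.py pics/e.png
```

```text
4.7833 [0.5051 0.0975 0.016 ] [ 3.1406e+00 -1.7000e-03  1.3517e+00] 0.01992179201983946 [-0.2  2.3 -1.9]
bronze_mid 0.95 [568. 283.] [0.5415 0.2402 0.022 ] circ 0.5428 0.2354 0.0188 tool mm [142.9   6.8  -5.8]
bronze_mid 0.57 [285. 263.] [0.4991 0.1019 0.022 ] circ 0.5018 0.1017 0.0441 tool mm [ 3.4 -4.1 -6. ]
steel_a_mid 0.61 [370.  90.] [0.4269 0.1554 0.022 ] circ 0.4302 0.1547 0.0426 tool mm [ 39.6 -85.5  -6.1]
```

View pics/e.png

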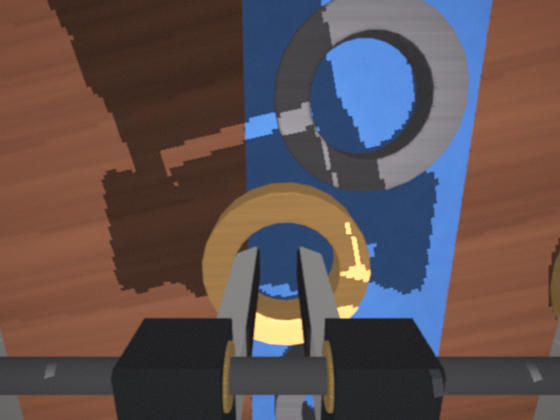

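The bronze ring at (285,263) trails the fingers by about 3 mm, and the near steel ring at (370,90) has not moved. I'll keep going square to the row.

>>> {"method": "play_rows", "body": {"rows": [[20,-4,0,0,0,0,0],[20,-8,0,0,0,0,0],[20,-8,0,0,0,0,0],[20,-8,0,0,0,0,0],[20,-8,0,0,0,0,0],[20,-8,0,0,0,0,0],[20,-8,0,0,0,0,0],[20,-8,0,0,0,0,0],[20,-5,0,0,0,0,0],[20,0,0,0,0,0,0]]}}

```text
clock: 5.82
position: [0.4898, 0.0283, 0.016]
tool_rot: [3.14, -0.003, 1.353]
wrist_force: [0.4, 3.1, -0.3]
grip_width: 0.0201
```

>>> {"method": "play_rows", "body": {"rows": [[20,-5,2.4,0,0,0,0],[20,-9,4.3,0,0,0,0],[20,-9,4.3,0,0,0,0],[20,-9,4.3,0,0,0,0],[20,-9,4.3,0,0,0,0],[20,-9,4.3,0,0,0,0],[20,-9,4.3,0,0,0,0],[20,-9,4.3,0,0,0,0],[20,-9,4.3,0,0,0,0],[20,-9,4.3,0,0,0,0],[20,-9,4.3,0,0,0,0],[20,-9,4.3,0,0,0,0],[20,-9,4.3,0,0,0,0],[20,-9,4.3,0,0,0,0],[20,-9,4.3,0,0,0,0],[20,-9,4.3,0,0,0,0],[20,-9,4.3,0,0,0,0],[20,-5,2.4,0,0,0,0],[20,0,0,0,0,0,0]]}}

```text
clock: 7.4
position: [0.5319, -0.1567, 0.0156]
tool_rot: [3.142, -0.003, 1.352]
wrist_force: [0.3, 3.5, 1.8]
grip_width: 0.0203
```

```bash
python3 w.py pics/f.png
python3 - <<'E'
from h import *
save("top","pics/g.png")
for n in("bronze_mid","steel_a_mid","mark"):
    for r in ctrl.boxes_of("top",n): print(n,round(r["p"],2),np.round(r["pixel"],1),proj("top",r["pixel"],0 if n=="mark" else .022).round(4))
E
```

```text
7.4 [ 0.5319 -0.1567  0.0156] [ 3.1416e+00 -2.7000e-03  1.3525e+00] 0.020277567244379017 [0.3 3.5 1.8]
bronze_mid 0.58 [284. 259.] [ 0.5238 -0.1524  0.022 ] circ 0.5266 -0.1528 0.0442 tool mm [ 2.8 -6.  -6.4]
mark 0.95 [275. 248.] [ 0.5259 -0.1576  0.    ] circ 0.5333 -0.1603 0.0653 tool mm [-3.2  2.2 15.6]
bronze_mid 0.96 [129.7 285.8] [0.4141 0.3026 0.022 ]
bronze_mid 0.76 [119.1 211.7] [0.5604 0.3359 0.022 ]
steel_a_mid 0.86 [211.3 290.7] [0.4088 0.1425 0.022 ]
mark 0.56 [340.1 231.5] [ 0.5331 -0.1078  0.    ]
```

View pics/f.png

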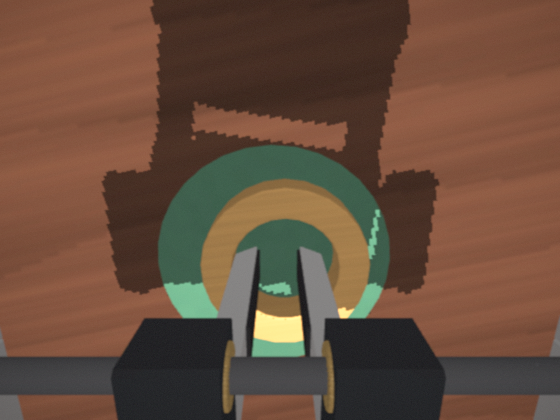

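The wrist picture shows the ring on the green, about 9 mm off centre. The top view's numbers are all shifted, with the arm in the way, so I'll check them again once it is clear. I'll nudge the ring, close the fingers and leave.

>>> {"method": "play_rows", "body": {"rows": [[20,-5,4,0,0,0,0],[20,0,1,0,0,0,0],[20,0,0,0,0,0,0],[0,0,0,0,0,0,0],[0,0,0,0,0,0,0],[0,3,-3,0,0,0,0],[0,0,0,0,0,0,0]]}}

```text
clock: 8.38
position: [0.5334, -0.1576, 0.0156]
tool_rot: [-3.141, -0.003, 1.354]
wrist_force: [-0.0, -0.6, 0.5]
grip_width: 0.0007
```

```bash
python3 w.py pics/h.png
```

```text
8.3833 [ 0.5334 -0.1576  0.0156] [-3.1411e+00 -2.7000e-03  1.3544e+00] 0.00073815146192715 [-0.  -0.6  0.5]
bronze_mid 0.98 [277. 257.] [ 0.5234 -0.1567  0.022 ] circ 0.5287 -0.1579 0.0439 tool mm [-1.3 -4.6 -6.4]
mark 0.76 [274. 247.] [ 0.5269 -0.1587  0.    ] circ 0.5331 -0.1604 0.0654 tool mm [-2.8  0.4 15.6]
```

The ring's centre is now about 5 mm from the disc's, and the fingers are clear of the bore wall. I'll lift straight out, then step aside towards the robot.

>>> {"method": "play_rows", "body": {"rows": [[0,0,0,-8,0,0,0],[0,0,0,-10,0,0,0],[0,0,0,-15,0,0,0],[0,0,0,-25,0,0,0],[0,0,0,-30,0,0,0],[0,0,0,-30,0,0,0],[0,0,0,-30,0,0,0],[0,-20,-15,0,0,0,0],[0,-30,-20,0,0,0,0],[0,-30,-20,0,0,0,0],[0,-30,-20,0,0,0,0],[0,-30,-15,0,0,0,0],[0,-15,0,0,0,0,0],[0,0,0,0,0,0,0],[0,0,0,0,0,0,0]]}}

```text
clock: 9.83
position: [0.4073, -0.2952, 0.186]
tool_rot: [3.129, 0.003, 1.356]
wrist_force: [0.6, 0.8, 0.4]
grip_width: 0.0004
```

Run:
```python
from h import *
save("top","pics/i.png")
for cam in("top","scene"):
  if cam=="scene": save(cam,"pics/j.png")
  for n in("bronze_mid","steel_a_mid","mark"):
    for r in ctrl.trace(cam,n):
      c,_=cv2.findContours(r["mask"].astype(np.uint8),0,2);c=max(c,key=cv2.contourArea)
      if len(c)<6: continue
      (x,y),ax,_=cv2.fitEllipse(c)
      print(cam,n,round(r["p"],2),np.round((x,y),1),np.round(ax,1),proj(cam,(x,y),0 if n=="mark" else .018).round(4))
a=cv2.imread("pics/i.png");b=cv2.imread("pics/j.png");cv2.imwrite("pics/k.png",cv2.resize(np.hstack([a,b]),(800,300)))
```

```text
top bronze_mid 0.77 [140.1 284.8] [29.4 30.4] [0.4166 0.2836 0.018 ]
top bronze_mid 0.73 [366.9 230.6] [42.  43.8] [ 0.5334 -0.1583  0.018 ]
top steel_a_mid 0.89 [205.9 279. ] [43.5 44.7] [0.431  0.1548 0.018 ]
top mark 0.8 [366.4 231.3] [62.9 65.2] [ 0.5347 -0.1603  0.    ]
scene bronze_mid 0.94 [431.  284.5] [30.4 36.8] [0.4242 0.2912 0.018 ]
scene bronze_mid 0.93 [221.2 176.4] [34.1 42.9] [ 0.5376 -0.1508  0.018 ]
scene bronze_mid 0.83 [381.6 339. ] [77.2 85.3] [0.5632 0.3102 0.018 ]
scene steel_a_mid 0.74 [368.1 241.9] [41.2 48.7] [0.4363 0.1599 0.018 ]
scene steel_a_mid 0.62 [282.1 276.6] [46.5 51.8] [0.6044 0.1236 0.018 ]
scene mark 0.77 [219.9 180.4] [38.  59.4] [ 0.5358 -0.1601  0.    ]
```

View pics/k.png

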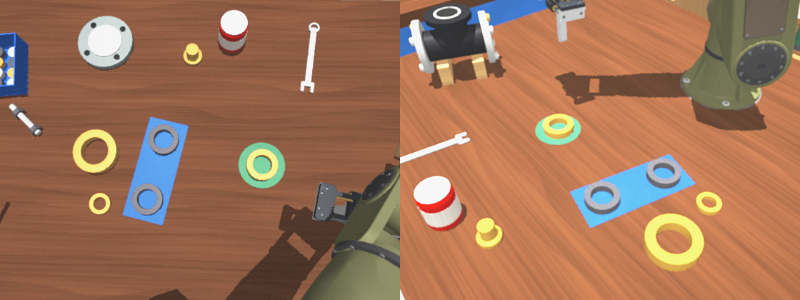

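The pictures show the bronze ring lying flat, well inside the green, and both steel rings in place. They are still 172 mm apart, as they should be. I'm handing in.

```bash
python3 -c "
from plant import ctrl
print(ctrl.sign_off())"
```

```text
the job is handed in; nothing more can be done
None
```

The bronze ring now lies flat inside the green disc, and I handed the job in at about 10 s on the robot's clock. `sign_off` reports no verdict.

I put the closed fingers down the bore of the middle ring and opened them to 20 mm to reduce the slack. I dragged the ring about 110 mm square to the row, then across the bench to the disc. There I closed the fingers, lifted straight out and moved the arm aside.

| Last check | Result |
|---|---|
| Bronze ring to disc centre, top camera | about 2–3 mm |
| Bronze ring to disc centre, wrist camera | about 5 mm |
| Bronze ring to disc centre, scene camera | about 9 mm (limit 25 mm); the difference is probably its slanted view, which also takes in the ring's side |
| Near steel ring | within about 1 mm of where it started |
| Far steel ring | still 172 mm from the near one, its correct spacing |

- **Far steel ring:** the networks did not find it in the starting pictures, so I only have its spacing and the look of the pictures to go on.
- **Disagreeing reading:** one top-camera set taken while the ring was on the disc gave shifted positions for everything. I put it down to the arm blocking the view, and the top picture taken after the arm moved aside matched the first ones.
- **Going down:** on the first descent the fingers drifted about 11 mm, which I corrected above the ring before going in.

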